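Put the breakfast boards away by thickness

TASK

Put the two washed breakfast boards from the dish drainer away in the board stand, each upright and fully home in the slot cut for its thickness; they look alike, so pinch each one to feel how thick it is. The slotted comb sits loosely in its tray, so feel for the slot and ease the board in gently, without forcing or dropping it. Leave the other things on the worktop where they are.

Things in the scene. Friction and masses are not known exactly. Their poses are not given: they have to be found in the camera images.
- board_1: one of two like wooden breakfast boards, 170 long x 120 high, 100 to 240 g, standing on its long edge in the drainer; rounded corners, a hanging hole near one corner. One of the two is 9 mm thick, the other 13 mm (it is not said which). Origin: middle of its lower edge; x along its length, y through its thickness, z up. Upper edge 120 mm above the origin: pinch it there, mid-length, from above
- board_2: one of two like wooden breakfast boards, 170 long x 120 high, 100 to 240 g, standing on its long edge in the drainer; rounded corners, a hanging hole near one corner. One of the two is 9 mm thick, the other 13 mm (it is not said which). Origin: middle of its lower edge; x along its length, y through its thickness, z up. Upper edge 120 mm above the origin: pinch it there, mid-length, from above
- stand: board stand, fixed to the worktop: dark metal drip tray, 186 (x) x 176 (y) mm, 14 high; in it a loose wooden comb: two slotted cross rails, 18 mm thick, across the stand at x = -56 and +56 mm, with three slots in line along x, tooth tops at z = 52 mm, slot floor at z = 18 mm. Origin: centre of the tray's underside, z up. Pressing a board on the stand with more than 30 N counts as forcing
- slot_narrow (a point): where the 11 mm wide slot (for a 9 mm board) has the middle of its floor when the comb stands in mid position: y = +45 mm in the stand's frame, z = 18 mm; axes as the stand's, the slot runs along x. The real slot lies up to 8 mm to either side along y, with the comb
- slot_middle (a point): where the 15 mm wide slot (for a 13 mm board) has the middle of its floor when the comb stands in mid position: y = 0 mm in the stand's frame, z = 18 mm; axes as the stand's, the slot runs along x. The real slot lies up to 8 mm to either side along y, with the comb
- slot_wide (a point): as the other two for the 19 mm wide slot, y = -45 mm: the 17 mm board of the set, 120 high, stands in it already and stays. The comb is loose in its tray: it starts up to 8 mm to either side of mid position along y, all slots together (no pose given shows it); its rubber feet slide only when pushed along y with 8 N or more, and give 1 mm per 8 N (3 mm at most) when pressed down
- drainer: dish drainer, fixed: grey plastic tray 190 (x) x 176 (y) mm with three pairs of steel wire hoops along x, 67 mm high. Origin: centre of its underside, z up. The boards stand on its floor (z = 10 mm) between the hoops at y = 0 and y = +52 mm, either board in either place; a white saucer, 140 mm high, part of the drainer, stands at y = -52 mm
- mug: green mug, 89 wide, 91 high (mm), a bystander, to be left alone; origin at the centre of its underside
- salt: salt shaker, 44 wide, 90 high (mm), a bystander, to be left alone; origin at the centre of its underside
- garlic: garlic bulb, 54 wide, 53 high (mm), a bystander, to be left alone; origin at the centre of its underside
- lemon: lemon, 78 x 55, 56 high (mm), a bystander, to be left alone; origin at the centre of its underside
- peeler: white peeler, 170 x 25, 18 high (mm), a bystander, to be left alone; origin at the centre of its underside
- honey: honey jar with a red lid, 65 wide, 100 high (mm), a bystander, to be left alone; origin at the centre of its underside
- teaspoon: steel teaspoon, 130 x 27, 11 high (mm), a bystander, to be left alone; origin at the centre of its underside

How it is judged:
By the outcome, as a careful person would: the job done as asked, in the order asked, and still so for the second after the job is handed in, with the robot touching nothing.
It also fails if it takes over 67 s, if anything falls off the work surface, if the arm or the gripper's body presses on something with over 40 N, if the wrist force passes 120 N, or if a joint passes its speed limit or range.

ROBOT

A 6-joint arm with a two-finger parallel gripper is mounted at the origin on a cart in front of the work surface, level with it; the furniture and walls round the work are solid. World frame = base frame: x ahead of the robot, y to its left, z up, the work surface at z = 0. Lengths are in m, angles in rad, forces in N, time in s.
With the tool pointing down it reaches from about 0.3 to 0.775 m from the base axis. Payload 14.6 kg.
Tool frame: the origin (TCP) lies at the very end of the fingers, on their centre line; the grasp point (between the pads) lies 19 mm behind it; z points along the fingers, y is the line along which they close (so a half turn about z gives the same grasp; the last joint's range is limited). The gripper opens to 94 mm and grips with 3 to 60 N. Pads are 16 mm wide; open, the fingers measure 119 mm over their backs; the gripper's body (75 mm by 177 mm) begins 78 mm behind the grasp point.
Start: joints at [1.257, 0.3, 1.521, -0, 1.321, -0.067], TCP at [0.134, 0.533, 0.205] pointing down, gripper open.
Joint ranges: [-3.03, 3.03], [-0.79, 2.21], [0.23, 2.52], [-1.04, 4.18], [0, 3.07], [-2.55, 2.55]. Speed limits (rad/s): [2.22, 2.22, 2.57, 3.14, 3.14, 3.14].

INTERFACE

Orientations are given as [roll, pitch, yaw] about the fixed x, y, z axes, in that order (R = Rz(yaw) Ry(pitch) Rx(roll)).
In Python, from station import ctrl, cams gives the robot as it stands. The module is installed in compiled form; this text tells all that it offers.
- The arm moves only by the tool arm_command, never from a script. Its argument "plan" is a list that holds one entry, the list of rows, each a list of 7 numbers: the shift along the tool's x, y, z in parts of the range, where 1.0 means 750 mm, then the turn, a rotation vector about the tool's x, y, z in fractions of the full range, 1 being 120 degrees, then the closure, from -1 (fully open) to 1 (shut). A call has 1 to 12 rows; each row is the pose to reach, as a shift and turn from the pose commanded when the call began, along the tool's axes at that moment; what a row does not reach only later rows make up. A row lasts 1/10 s, in which the tool goes at most 50 mm and 8.59 degrees, less where a joint would pass 70% of its speed; a pose out of reach is approached as far as the arm can. Shift and turn numbers lie between -1 and 1, and a call with a number outside is refused. A call with a gripper value outside its range is refused whole. The fingers move at their own pace and stop on an object; "squeeze" is the grip in N (left out, the last holds). Time passes only in rows, so rows that repeat a pose let the fingers close. It gives the time, the measured TCP pose, the force, the opening and the grip force at its end, in the units of the state.
- ctrl.get_obs(): the state, without advancing time (a new reading comes with each control period).
- cams.camera(name): name is "scene" or "top" or "wrist"; returns (picture, depth): 384x512x3 uint8, blue, green, red; 384x512 float32, m along the optical axis (not along the pixel's ray), 0 where there is no reading.
- cams.camera_info(name): a dict with "fx", "fy", "cx", "cy" (pixels), "world_to_cam" (4x4, takes a point from world to camera coordinates). Camera axes: x right, y down, z forward; pixel columns grow to the right and rows downward; lengths in m; the calibration is good to about 2 mm. A picture is of the moment at which its call begins: read the wrist's pose just before it. camera_info takes no time and is no camera call; for the wrist camera it gives the pose at the moment of the call.
- ctrl.hand_in(): hands the job in; it is judged then, once.
The state is a dict: "time_s": time; "qpos": joint angles; "joint_vel": joint speeds; "tau": joint torques, N m; "ee_pos": TCP position; "eef_rot": TCP orientation; "force": force on the tool from outside, world axes, zero at the start; "moment": the same for the moment, N m; "grip_width": finger opening in m; "grip_force": force on a finger pad.
Only numpy, scipy, OpenCV 4.12 (cv2) and the standard library are available. Lean on these libraries where they do the work, as an engineer would, in place of code of your own. Each camera call takes 0.05 s, during which the arm holds its last target. There are 200 camera calls.

## Working session

There is one attempt and no reset: what is moved stays moved. The work goes in short steps, Python scripts to look and compute and a tool call to move; the robot and the scene stay as the last step left them, time stands still between calls to the robot, and variables do not carry over. Pictures are saved under pics/ and viewed, at most 10 in all, crops included, and the job is handed in when it is done.

Besides the shell and the picture viewer there is one more tool, called in YAML: its name, and indented under it one key for each argument. arm_command: Moves the arm, as the interface text tells. Its arguments: {"type":"object","properties":{"plan":{"type":"array"},"squeeze":{"type":"number"}},"required":["plan"]}

```bash
mkdir -p pics
cat > h.py <<'E'
import numpy as np, cv2
from station import ctrl, cams
def cloud(n):
    im,d=cams.camera(n); i=cams.camera_info(n)
    v,u=np.mgrid[:384,:512]
    P=np.stack([(u-i['cx'])/i['fx']*d,(v-i['cy'])/i['fy']*d,d,np.ones_like(d)],-1)
    W=P@np.linalg.inv(np.array(i['world_to_cam'])).T
    W=W[...,:3]; W[d==0]=np.nan
    return im,W
E
python3 - <<'E'
from h import *
o=ctrl.get_obs(); print({k:np.round(v,3) for k,v in o.items()})
for n in ['scene','top']:
    im,W=cloud(n); np.save(n+'.npy',W); cv2.imwrite(f'pics/{n}0.png',im); print(cams.camera_info(n))
E
```

```text
{'time_s': np.float64(0.0), 'qpos': array([ 1.257,  0.3  ,  1.522,  0.   ,  1.321, -0.067]), 'joint_vel': array([-0.   ,  0.001, -0.001, -0.   , -0.   ,  0.002]), 'tau': array([-1.0000e-03, -5.3181e+01, -3.5273e+01,  7.1000e-02,  2.4000e-02,
       -0.0000e+00]), 'ee_pos': array([0.134, 0.533, 0.205]), 'eef_rot': array([-3.14 , -0.   ,  2.895]), 'force': array([-0.131, -0.371,  0.438]), 'moment': array([ 0.006, -0.009, -0.03 ]), 'grip_force': np.float64(0.0), 'grip_width': np.float64(0.094)}
{'fx': 363.5189610619925, 'fy': 363.5189610619925, 'cx': 263.2790784984405, 'cy': 189.22311636525043, 'world_to_cam': array([[-0.27041427, -0.96272961, -0.00527502,  0.08222801],
       [-0.77591012,  0.221177  , -0.59079964,  0.55019346],
       [ 0.56994702, -0.15566771, -0.80680107,  0.53906708],
       [ 0.        ,  0.        ,  0.        ,  1.        ]])}
{'fx': 389.2855480524142, 'fy': 389.2855480524142, 'cx': 249.10555347741547, 'cy': 189.50125150963993, 'world_to_cam': array([[ 0.02079196, -0.99969198, -0.01355173, -0.07601085],
       [-0.99225478, -0.01897313, -0.12276188,  0.62954193],
       [ 0.12246695,  0.01599923, -0.99234363,  0.83624562],
       [ 0.        ,  0.        ,  0.        ,  1.        ]])}
```

View pics/scene0.png

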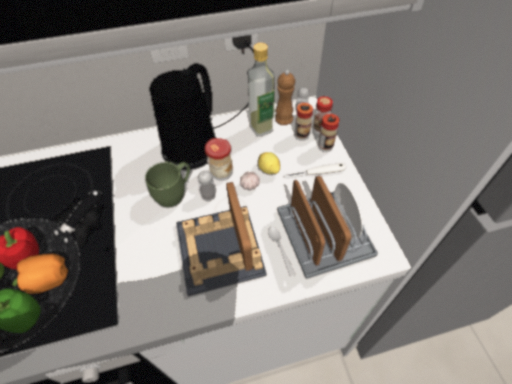

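View pics/top0.png

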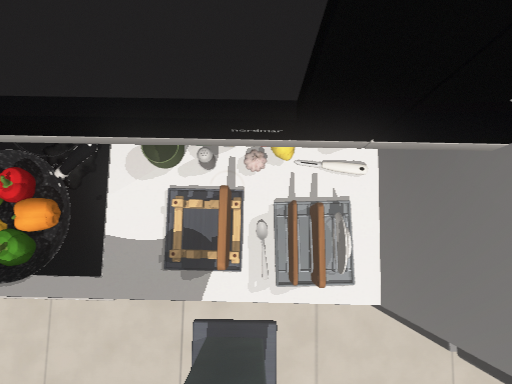

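The scene view shows the stand at about (220,250) and the drainer with two boards at (310,225) and (330,215). In the top view the boards' upper edges are at (294,242) and (319,245), the comb rails at (178–240, 203) and (178–240, 255), and the 17 mm board at (224,228).

Run:
```python
from h import *
im=cv2.imread('pics/top0.png')
W=np.load('top.npy'); z=W[...,2]
print('hood', np.nanmin(W[100:135,200:300],axis=(0,1)))
def box(m,name):
    n,l,st,c=cv2.connectedComponentsWithStats(m.astype(np.uint8),connectivity=8)
    for k in range(1,n):
        if st[k,4]>25:
            P=W[l==k]; (cx,cy),(w,h),a=cv2.minAreaRect((P[:,:2]*1000).astype(np.float32))
            print(name,st[k],np.round(P.mean(0),4),'rect',round(cx,1),round(cy,1),round(w,1),round(h,1),round(a,1),'zr',np.round(np.percentile(P[:,2],[5,50,95]),3))
v,u=np.mgrid[:384,:512]; roi=(v>150)&(v<300)&(u>150)&(u<370)
box(roi&(z>0.11)&(z<.2),'high')
hsv=cv2.cvtColor(im,cv2.COLOR_BGR2HSV)
wood=(hsv[...,1]>80)&(hsv[...,0]<30)
box(roi&wood&(z>0.04)&(z<.06)&(u<250),'teeth')
box(roi&(z>0.008)&(z<.02)&(u<250),'traystand')
tr=roi&(z>0.004)&(z<.2)
box(tr,'all')
big=cv2.resize(im[150:300,150:370],None,fx=3.6,fy=3.6,interpolation=cv2.INTER_CUBIC); cv2.imwrite('pics/crop.png',big)
```

```text
hood [ 0.6265911  -0.119898    0.52030995]
high [217 185  12  85 800] [ 0.5429 -0.0146  0.1365] rect 544.7 -13.8 17.2 167.1 89.7 zr [0.125 0.138 0.141]
high [292 200   6  86 452] [ 0.5196 -0.1573  0.1279] rect 517.1 -158.1 169.0 9.3 1.0 zr [0.116 0.129 0.132]
high [316 203  10  85 669] [ 0.5135 -0.209   0.1282] rect 513.4 -210.3 167.3 13.7 1.3 zr [0.117 0.13  0.132]
high [341 216   8  55 134] [ 0.5181 -0.2579  0.1294] rect 517.5 -260.4 107.9 12.9 1.3 zr [0.113 0.13  0.141]
teeth [172 199  13   8  98] [0.5974 0.0928 0.0514] rect 597.4 93.8 15.7 25.1 1.6 zr [0.042 0.052 0.055]
teeth [189 199  15   9 123] [0.5971 0.0532 0.0515] rect 597.4 53.3 17.3 30.4 0.1 zr [0.043 0.052 0.055]
teeth [210 200   9   8  71] [0.5967 0.0129 0.0526] rect 596.8 13.0 15.7 18.2 0.4 zr [0.05  0.053 0.055]
teeth [230 200  11   9  92] [ 0.5965 -0.0335  0.052 ] rect 596.7 -33.2 17.7 22.2 2.3 zr [0.045 0.053 0.055]
teeth [170 250  12   8  95] [0.4862 0.0934 0.0522] rect 486.1 93.5 15.2 23.8 1.3 zr [0.049 0.052 0.055]
teeth [186 250  16   8 124] [0.4869 0.0542 0.0519] rect 486.9 54.9 15.2 32.3 1.1 zr [0.047 0.052 0
[... 1134 characters left out ...]
692.7 33.6 30.6 41.7 5.4 zr [0.025 0.069 0.09 ]
all [244 151  23  21 374] [ 0.6977 -0.0756  0.0353] rect 698.6 -75.4 46.7 51.2 7.8 zr [0.023 0.036 0.045]
all [273 151  22  10 148] [ 0.7125 -0.1414  0.0397] rect 711.9 -140.3 19.5 48.0 0.9 zr [0.029 0.04  0.049]
all [301 161  67  14 504] [ 0.6914 -0.2759  0.0139] rect 693.9 -259.7 153.9 24.7 84.0 zr [0.005 0.015 0.019]
all [ 164  185   80   87 5323] [0.5407 0.0331 0.038 ] rect 542.2 38.0 176.3 192.1 89.8 zr [0.004 0.017 0.139]
all [ 273  200   82   88 6636] [ 0.5147 -0.2061  0.0495] rect 514.9 -212.9 193.6 184.0 1.7 zr [0.009 0.019 0.131]
all [256 222  13  55 239] [ 0.504  -0.0978  0.0078] rect 498.8 -95.0 122.5 25.4 2.2 zr [0.004 0.007 0.012]
```

View pics/crop.png

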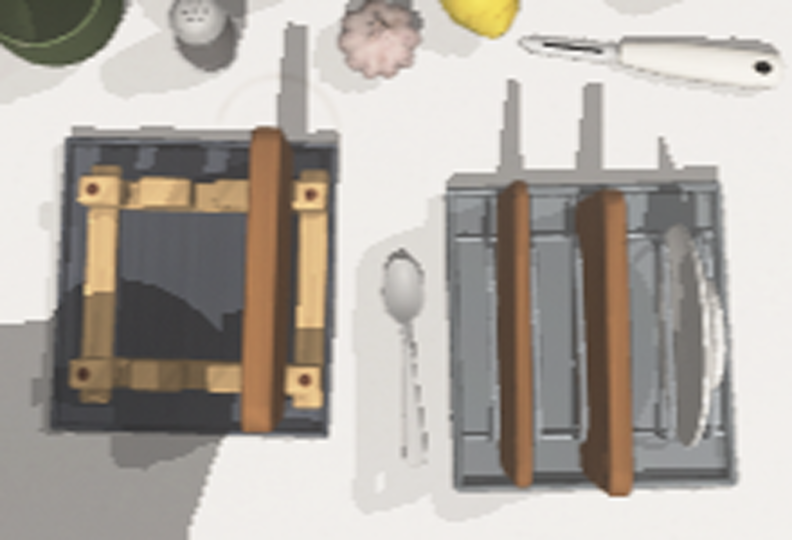

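The crop shows the comb's teeth, with the narrow slot at about (117/188, 190/375) and the middle slot at about (195, 192) and (208, 377). The comb sits about 8 mm toward −y, and both drainer boards stand free of each other.

```bash
cat >> h.py <<'E'
from scipy.spatial.transform import Rotation as R
def go(p,yaw,o=None):
    o=o or ctrl.get_obs(); T=R.from_euler('xyz',o['eef_rot']); G=R.from_euler('xyz',[np.pi,0,yaw])
    print('shift mm',np.round(1000*T.inv().apply(np.array(p)-o['ee_pos']),1),'rot',np.round((T.inv()*G).as_rotvec(),4))
def edges(W,roi,zlo,zhi):
    "top face fit: centre line y, yaw, width from per-pixel-row extents"
    m=roi&(W[...,2]>zlo)&(W[...,2]<zhi); P=W[m]
    rows=np.where(m)[0]; A=[]
    for r in np.unique(rows):
        Q=P[rows==r]; A.append([Q[:,0].mean(),Q[:,1].min(),Q[:,1].max()])
    A=np.array(A); A=A[4:-4]
    return np.median(A[:,0]),np.polyfit(A[:,0]-np.mean(A[:,0]),(A[:,1]+A[:,2])/2,1),np.median(A[:,2]-A[:,1])*1000,(P[:,0].min()+P[:,0].max())/2
E
python3 - <<'E'
from h import *
W=np.load('top.npy'); v,u=np.mgrid[:384,:512]
for a,b,zl,zh in [(285,303,.125,.14),(310,330,.125,.14),(214,232,.133,.15)]:
    print(edges(W,(u>a)&(u<b)&(v>180)&(v<300),zl,zh))
go([.517,-.158,.24],np.pi+.02)
E
```

```text
(np.float64(0.5160239353307495), array([ 0.01241703, -0.15795893]), np.float64(7.684542408555914), np.float64(0.5169185597024388))
(np.float64(0.5122574829268883), array([ 0.01809839, -0.20998174]), np.float64(11.497946304254436), np.float64(0.5131237413184584))
(np.float64(0.5433055634067069), array([-0.00670695, -0.01389658]), np.float64(15.577898595952357), np.float64(0.5444008919636428))
shift mm [-539.9 -576.7  -34.5] rot [-1.000e-03 -2.000e-04 -2.668e-01]
```

Careful with the scale: shifts go in shares of 750 mm and turns go in shares of 120 degrees. That gives: -577 mm / 750 = -0.7693, -540 mm / 750 = -0.72, -0.267 rad / 2.0944 = -0.1275.

arm_command:
  plan:
    - [[0,0,-0.0467,0,0,0,0.1],[-0.72,-0.7693,-0.0467,0,0,-0.1275,0.1],[-0.72,-0.7693,-0.0467,0,0,-0.1275,0.1],[-0.72,-0.7693,-0.0467,0,0,-0.1275,0.1],[-0.72,-0.7693,-0.0467,0,0,-0.1275,0.1],[-0.72,-0.7693,-0.0467,0,0,-0.1275,0.1],[-0.72,-0.7693,-0.0467,0,0,-0.1275,0.1],[-0.72,-0.7693,-0.0467,0,0,-0.1275,0.1],[-0.72,-0.7693,-0.0467,0,0,-0.1275,0.1],[-0.72,-0.7693,-0.0467,0,0,-0.1275,0.1],[-0.72,-0.7693,-0.0467,0,0,-0.1275,0.1],[-0.72,-0.7693,-0.0467,0,0,-0.1275,0.1]]

```text
time_s: 1.3
ee_pos: [0.401, 0.0502, 0.2405]
eef_rot: [3.142, 0.0, -3.122]
force: [0.3, 1.3, 0.4]
grip_width: 0.0426
grip_force: 0.0
```

```bash
python3 -c "
from h import *
go([.517,-.158,.17],np.pi+.015)"
```

```text
shift mm [-111.8 -210.5   70.5] rot [0.     0.0003 0.005 ]
```

In the tool's units: -210 mm / 750 = -0.28, -112 mm / 750 = -0.1493, 0.005 rad / 2.0944 = 0.0024.

arm_command:
  plan:
    - [[-0.1493,-0.28,0,0,0,0.0024,0.1],[-0.1493,-0.28,0,0,0,0.0024,0.1],[-0.1493,-0.28,0,0,0,0.0024,0.1],[-0.1493,-0.28,0,0,0,0.0024,0.1],[-0.1493,-0.28,0,0,0,0.0024,0.1],[-0.1493,-0.28,0,0,0,0.0024,0.1],[-0.1493,-0.28,0.0933,0,0,0.0024,0.1],[-0.1493,-0.28,0.0933,0,0,0.0024,0.1],[-0.1493,-0.28,0.0933,0,0,0.0024,0.1],[-0.1493,-0.28,0.0933,0,0,0.0024,0.1]]

```text
time_s: 2.3
ee_pos: [0.517, -0.155, 0.1714]
eef_rot: [-3.141, 0.001, -3.126]
force: [-0.7, 0.1, 0.1]
grip_width: 0.0426
grip_force: 0.0
```

Run:
```python
from h import *
im,W=cloud('wrist'); np.save('w1.npy',W); cv2.imwrite('pics/w1.png',im)
go([.517,-.158,.095],np.pi+.015)
```

```text
shift mm [ 0.5 -2.7 77. ] rot [-0.0007  0.0018  0.0006]
```

View pics/w1.png

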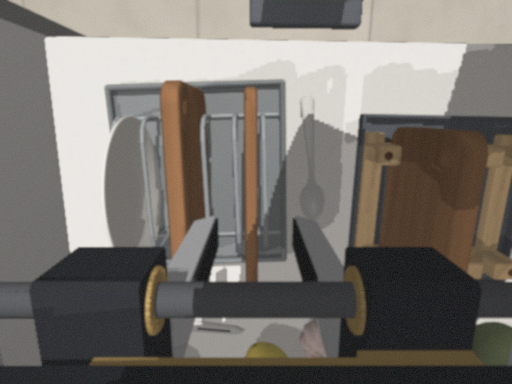

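The wrist view has the target board (250,180) midway between the fingertips (205 and 305), with the other board at (182,180) clear of the left finger.

In the tool's units: 76 mm / 750 = 0.1013, 40 mm / 750 = 0.0533.

arm_command:
  plan:
    - [[0,-0.0033,0.0533,0,0,0,0.1],[0,-0.0033,0.1013,0,0,0,0.1],[0,-0.0033,0.1013,0,0,0,0.1],[0,-0.0033,0.1013,0,0,0,0.1],[0,-0.0033,0.1013,0,0,0,1],[0,-0.0033,0.1013,0,0,0,1],[0,-0.0033,0.1013,0,0,0,1],[0,-0.0033,0.1013,0,0,0,1],[0,-0.0033,0.1013,0,0,0,1],[0,-0.0033,0.1013,0,0,0,1]]
  squeeze: 20

```text
time_s: 3.35
ee_pos: [0.517, -0.1579, 0.0949]
eef_rot: [-3.141, 0.0, -3.126]
force: [-2.0, 0.6, 5.4]
grip_width: 0.009
grip_force: 20.0
```

Pinched at 9.0 mm, so this one goes in the narrow slot. Lifting it and carrying it over.

Run:
```python
from h import *
go([.517,-.158,.26],np.pi+.015)
go([.5418,.0753,.26],np.pi-.003)
```

```text
shift mm [-1.000e-01 -1.000e-01 -1.651e+02] rot [-0.0002  0.0005  0.0003]
shift mm [ -28.5  232.8 -165.2] rot [-0.0002  0.0005  0.0183]
```

In the tool's units: -165 mm / 750 = -0.22, -150 mm / 750 = -0.2.

arm_command:
  plan:
    - [[0,0,-0.04,0,0,0,1],[0,0,-0.0933,0,0,0,1],[0,0,-0.1467,0,0,0,1],[0,0,-0.2,0,0,0,1],[0,0,-0.22,0,0,0,1],[0,0,-0.22,0,0,0,1],[0,0,-0.22,0,0,0,1]]
  squeeze: 30

```text
time_s: 4.05
ee_pos: [0.5165, -0.1578, 0.2582]
eef_rot: [3.141, -0.001, -3.126]
force: [-0.7, 0.6, -1.1]
grip_width: 0.0086
grip_force: 30.0
```

In the tool's units: 233 mm / 750 = 0.3107, 205 mm / 750 = 0.2733, 0.018 rad / 2.0944 = 0.0086.

arm_command:
  plan:
    - [[-0.0053,0.04,0,0,0,0.0014,1],[-0.0107,0.0867,0,0,0,0.0029,1],[-0.016,0.1333,0,0,0,0.0043,1],[-0.0213,0.18,0,0,0,0.0057,1],[-0.0267,0.2267,0,0,0,0.0072,1],[-0.032,0.2733,0,0,0,0.0086,1],[-0.0387,0.3107,0,0,0,0.0086,1],[-0.0387,0.3107,0,0,0,0.0086,1],[-0.0387,0.3107,0.04,0,0,0.0086,1],[-0.0387,0.3107,0.08,0,0,0.0086,1],[-0.0387,0.3107,0.08,0,0,0.0086,1],[-0.0387,0.3107,0.08,0,0,0.0086,1]]

```text
time_s: 5.25
ee_pos: [0.5421, 0.075, 0.1994]
eef_rot: [-3.141, -0.001, 3.138]
force: [0.5, 0.2, -0.4]
grip_width: 0.0091
grip_force: 30.0
```

Run:
```python
from h import *
o=ctrl.get_obs(); im,W=cloud('wrist'); np.save('w2.npy',W); cv2.imwrite('pics/w2.png',im)
go([.5418,.0753,.16],np.pi-.003)
W2=cloud('top')[1]; np.save('t2.npy',W2)
v,u=np.mgrid[:384,:512]
for nm,Q in (('wrist',W),('top',W2)):
    m=np.isfinite(Q[...,2])&(Q[...,0]>.44)&(Q[...,0]<.65)&(Q[...,1]>-.07)&(Q[...,1]<.13)
    for zl,zh in ((.046,.058),):
      for x0 in (.4858,.597):
        P=Q[m&(Q[...,2]>zl)&(Q[...,2]<zh)&(abs(Q[...,0]-x0)<.007)]
        y=np.sort(P[:,1]); 
        if len(y)<2: print(nm,x0,'none');continue
        g=np.where(np.diff(y)>.005)[0]; print(nm,x0,len(y),'ends',y[[0,-1]].round(4),'gaps',[(y[i].round(4),y[i+1].round(4)) for i in g])
```

```text
shift mm [ 0.8  0.2 40.4] rot [-0.      0.0006 -0.0003]
wrist 0.4858 1221 ends [-0.0056  0.1072] gaps [(np.float64(0.0239), np.float64(0.0387)), (np.float64(0.0643), np.float64(0.0846))]
wrist 0.597 429 ends [-0.0061  0.041 ] gaps [(np.float64(0.0235), np.float64(0.0389))]
top 0.4858 233 ends [-0.0445  0.0824] gaps [(np.float64(-0.023), np.float64(0.003)), (np.float64(0.0229), np.float64(0.0397)), (np.float64(0.0709), np.float64(0.0819))]
top 0.597 149 ends [-0.0444  0.082 ] gaps [(np.float64(-0.0225), np.float64(0.0039)), (np.float64(0.0219), np.float64(0.0399)), (np.float64(0.0685), np.float64(0.0814))]
```

View pics/w2.png

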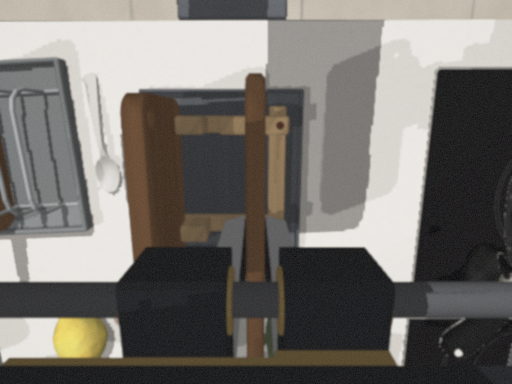

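The held board (256,180) hangs over the stand, and the teeth beside it are visible. The depth puts the middle slot's centre at y = 0.0312, which puts the narrow slot at 0.0762.

In the tool's units: 64.5 mm / 750 = 0.086, 64 mm / 750 = 0.0853, -0.003 rad / 2.0944 = -0.0014.

arm_command:
  plan:
    - [[0.0007,0.0016,0.0267,0,0,-0.0014,1],[0.0007,0.0016,0.0533,0,0,-0.0014,1],[0.0007,0.0016,0.0667,0,0,-0.0014,1],[0.0007,0.0016,0.076,0,0,-0.0014,1],[0.0007,0.0016,0.08,0,0,-0.0014,1],[0.0007,0.0016,0.0827,0,0,-0.0014,1],[0.0007,0.0016,0.084,0,0,-0.0014,1],[0.0007,0.0016,0.0853,0,0,-0.0014,1],[0.0007,0.0016,0.086,0,0,-0.0014,1]]

```text
time_s: 6.25
ee_pos: [0.5419, 0.0768, 0.1352]
eef_rot: [-3.142, 0.0, -3.141]
force: [-0.4, 0.2, -0.7]
grip_width: 0.0085
grip_force: 30.0
```

arm_command:
  plan:
    - [[0,-0.0005,0.0013,0,0,0,1],[0,-0.0005,0.0027,0,0,0,1],[0,-0.0005,0.004,0,0,0,1],[0,-0.0005,0.0053,0,0,0,1],[0,-0.0005,0.0067,0,0,0,1]]

```text
time_s: 6.75
ee_pos: [0.5418, 0.0764, 0.1299]
eef_rot: [3.142, -0.0, -3.141]
force: [0.5, 0.1, -1.1]
grip_width: 0.0087
grip_force: 30.0
```

In the tool's units: 23 mm / 750 = 0.0307, 22 mm / 750 = 0.0293.

arm_command:
  plan:
    - [[0,0,0.0027,0,0,0,1],[0,0,0.0067,0,0,0,1],[0,0,0.0107,0,0,0,1],[0,0,0.0147,0,0,0,1],[0,0,0.0187,0,0,0,1],[0,0,0.0227,0,0,0,1],[0,0,0.0267,0,0,0,1],[0,0,0.0293,0,0,0,1],[0,0,0.0307,0,0,0,1]]

```text
time_s: 7.65
ee_pos: [0.5417, 0.0764, 0.1067]
eef_rot: [-3.142, -0.0, -3.141]
force: [-0.4, -0.4, -1.3]
grip_width: 0.0092
grip_force: 30.0
```

Sliding freely. Next is the last few mm, feeling for the floor.

In the tool's units: 4 mm / 750 = 0.0053, 3.5 mm / 750 = 0.0047.

arm_command:
  plan:
    - [[0,0,0.0013,0,0,0,1],[0,0,0.0027,0,0,0,1],[0,0,0.004,0,0,0,1],[0,0,0.0047,0,0,0,1],[0,0,0.0053,0,0,0,1],[0,0,0.0053,0,0,0,1]]

```text
time_s: 8.25
ee_pos: [0.5418, 0.0764, 0.1029]
eef_rot: [-3.142, 0.0, -3.141]
force: [0.2, 0.5, -1.7]
grip_width: 0.0089
grip_force: 30.0
```

arm_command:
  plan:
    - [[0,0,0.0007,0,0,0,1],[0,0,0.0013,0,0,0,1],[0,0,0.0013,0,0,0,1]]

```text
time_s: 8.55
ee_pos: [0.5419, 0.0764, 0.1022]
eef_rot: [3.142, 0.0, -3.141]
force: [-2.3, 0.2, 3.5]
grip_width: 0.0091
grip_force: 30.0
```

In the tool's units: 0.6 mm / 750 = 0.0008.

arm_command:
  plan:
    - [[0,0,0.0008,0,0,0,1],[0,0,0.0008,0,0,0,1],[0,0,0.0008,0,0,0,1]]

```text
time_s: 8.85
ee_pos: [0.542, 0.0764, 0.1018]
eef_rot: [3.142, 0.001, -3.141]
force: [-1.9, 0.0, 6.1]
grip_width: 0.0086
grip_force: 30.0
```

In the tool's units: -140 mm / 750 = -0.1867, -110 mm / 750 = -0.1467.

arm_command:
  plan:
    - [[0,0,0,0,0,0,0.7],[0,0,0,0,0,0,0.5],[0,0,0,0,0,0,0.3],[0,0,0,0,0,0,0.15],[0,0,-0.04,0,0,0,0.15],[0,0,-0.0933,0,0,0,0.15],[0,0,-0.1467,0,0,0,0.15],[0,0,-0.1867,0,0,0,0.15],[0,0,-0.1867,0,0,0,0.15],[0,0,-0.1867,0,0,0,0.15]]

```text
time_s: 9.85
ee_pos: [0.5418, 0.0764, 0.2412]
eef_rot: [3.142, 0.0, -3.141]
force: [-0.3, -0.5, -0.2]
grip_width: 0.0404
grip_force: 0.0
```

Run:
```python
from h import *
im,W=cloud('top'); np.save('t3.npy',W); v,u=np.mgrid[:384,:512]
m=(v>170)&(v<290)&(u>160)&(u<212)&(W[...,2]>.12)&(W[...,2]<.15); P=W[m]; print(len(P), P.mean(0).round(4), np.percentile(P[:,2],[5,25,50,75,95]).round(4))
f=P[P[:,0]<.5]; r=P[P[:,0]>.58]; print('z front/rear',np.median(f[:,2]),np.median(r[:,2]))
o=ctrl.get_obs(); print(o['ee_pos'],o['grip_width']); go([.513,-.210,.24],np.pi+.017)
im,W=cloud('wrist'); cv2.imwrite('pics/w3.png',im)
```

```text
223 [0.5341 0.0742 0.1352] [0.1241 0.1328 0.1369 0.1384 0.14  ]
z front/rear 0.13744992909726883 0.13672271279501647
[0.54145179 0.07632679 0.24027631] 0.040094561943308786
shift mm [  28.5 -286.3    0.3] rot [-0.0001 -0.0014 -0.0168]
```

View pics/w3.png

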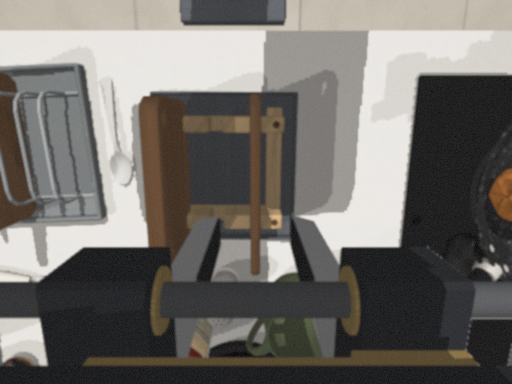

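The 9 mm board (256,180) stands upright in the narrow slot with its top level at 0.137–0.138, and it is released. Next, the second board.

In the tool's units: -286 mm / 750 = -0.3813, 28.5 mm / 750 = 0.038, -0.017 rad / 2.0944 = -0.0081.

arm_command:
  plan:
    - [[0.0067,-0.0667,0,0,0,-0.0081,0.15],[0.0133,-0.1333,0,0,0,-0.0081,0.15],[0.02,-0.2,0,0,0,-0.0081,0.15],[0.0267,-0.2667,0,0,0,-0.0081,0.15],[0.0333,-0.3333,0,0,0,-0.0081,0.15],[0.038,-0.3813,0,0,0,-0.0081,0.15],[0.038,-0.3813,0,0,0,-0.0081,0.15],[0.038,-0.3813,0,0,0,-0.0081,0.15],[0.038,-0.3813,0.0533,0,0,-0.0081,0.15],[0.038,-0.3813,0.0933,0,0,-0.0081,0.15],[0.038,-0.3813,0.0933,0,0,-0.0081,0.15],[0.038,-0.3813,0.0933,0,0,-0.0081,0.15]]

```text
time_s: 11.15
ee_pos: [0.5137, -0.2088, 0.172]
eef_rot: [3.141, -0.0, -3.123]
force: [-1.0, 0.0, 0.1]
grip_width: 0.0398
grip_force: 0.0
```

Run:
```python
from h import *
o=ctrl.get_obs(); W=cloud('wrist')[1]
m=(W[...,2]>.125)&(W[...,2]<.135)&(abs(W[...,1]+.21)<.025)&(W[...,0]<.5)
for x in (.44,.46,.48):
    P=W[m&(abs(W[...,0]-x)<.006)]; print(x,len(P),P[:,1].min(),P[:,1].max()) if len(P) else 0
go([.513,-.210,.095],np.pi+.017,o)
```

```text
0.44 338 -0.21887366643718942 -0.20685826793473122
0.46 341 -0.21852962068856754 -0.20641495081809427
0.48 336 -0.21834409835096047 -0.20596034809545968
shift mm [ 0.7 -1.2 77. ] rot [ 0.0002 -0.0002  0.0015]
```

In the tool's units: 77 mm / 750 = 0.1027, 40 mm / 750 = 0.0533.

arm_command:
  plan:
    - [[0.0007,-0.0029,0.0533,0,0,0,0.15],[0.0007,-0.0029,0.1027,0,0,0,0.15],[0.0007,-0.0029,0.1027,0,0,0,0.15],[0.0007,-0.0029,0.1027,0,0,0,0.15],[0.0007,-0.0029,0.1027,0,0,0,1],[0.0007,-0.0029,0.1027,0,0,0,1],[0.0007,-0.0029,0.1027,0,0,0,1],[0.0007,-0.0029,0.1027,0,0,0,1],[0.0007,-0.0029,0.1027,0,0,0,1],[0.0007,-0.0029,0.1027,0,0,0,1]]
  squeeze: 20

```text
time_s: 12.2
ee_pos: [0.5132, -0.212, 0.0951]
eef_rot: [-3.141, 0.001, -3.124]
force: [-1.1, 0.0, 5.4]
grip_width: 0.0128
grip_force: 20.0
```

13 mm, as expected, so this one goes in the middle slot.

In the tool's units: -165 mm / 750 = -0.22, -150 mm / 750 = -0.2.

arm_command:
  plan:
    - [[0,0,-0.04,0,0,0,1],[0,0,-0.0933,0,0,0,1],[0,0,-0.1467,0,0,0,1],[0,0,-0.2,0,0,0,1],[0,0,-0.22,0,0,0,1],[0,0,-0.22,0,0,0,1],[0,0,-0.22,0,0,0,1]]
  squeeze: 30

```text
time_s: 12.9
ee_pos: [0.5126, -0.2117, 0.2581]
eef_rot: [3.141, -0.001, -3.124]
force: [-0.5, -0.3, -2.5]
grip_width: 0.0131
grip_force: 30.0
```

Run:
```python
from h import *
go([.5418,.0312,.26],np.pi)
```

```text
shift mm [-33.4 242.4  -1.8] rot [ 0.0006 -0.0014  0.0172]
```

In the tool's units: 242.5 mm / 750 = 0.3233, 210 mm / 750 = 0.28, 0.017 rad / 2.0944 = 0.0081.

arm_command:
  plan:
    - [[-0.0067,0.0467,0,0,0,0.0019,1],[-0.0133,0.0933,0,0,0,0.0038,1],[-0.02,0.14,0,0,0,0.0057,1],[-0.0267,0.1867,0,0,0,0.0081,1],[-0.0333,0.2333,0,0,0,0.0081,1],[-0.04,0.28,0,0,0,0.0081,1],[-0.0447,0.3233,0,0,0,0.0081,1],[-0.0447,0.3233,0,0,0,0.0081,1],[-0.0447,0.3233,0,0,0,0.0081,1],[-0.0447,0.3233,0.0267,0,0,0.0081,1],[-0.0447,0.3233,0.0533,0,0,0.0081,1],[-0.0447,0.3233,0.0533,0,0,0.0081,1]]

```text
time_s: 14.1
ee_pos: [0.5409, 0.0301, 0.2162]
eef_rot: [-3.141, -0.005, 3.14]
force: [-0.4, -0.1, -0.8]
grip_width: 0.0127
grip_force: 30.0
```

Run:
```python
from h import *
o=ctrl.get_obs(); W=cloud('wrist')[1]
m=np.isfinite(W[...,2])&(W[...,2]>.046)&(W[...,2]<.058)&(W[...,1]>-.07)&(W[...,1]<.13)
for x0 in (.4858,.597):
    y=np.sort(W[m&(abs(W[...,0]-x0)<.007)][:,1]); g=np.where(np.diff(y)>.003)[0]
    print(x0,len(y),y[[0,-1]].round(4) if len(y) else '',[(y[i].round(4),y[i+1].round(4)) for i in g])
go([.5418,.0312,.14],np.pi,o)
```

```text
0.4858 836 [-0.0444  0.1073] [(np.float64(-0.0392), np.float64(-0.0054)), (np.float64(0.0136), np.float64(0.0451)), (np.float64(0.0712), np.float64(0.096))]
0.597 210 [-0.045   0.1057] [(np.float64(-0.0399), np.float64(-0.0058)), (np.float64(-0.0058), np.float64(0.0643)), (np.float64(0.0713), np.float64(0.0961))]
shift mm [-1.3  1.1 76.2] rot [-0.0001 -0.0055 -0.0011]
```

In the tool's units: 76 mm / 750 = 0.1013, 1.1 mm / 750 = 0.0015, -0.001 rad / 2.0944 = -0.0005.

arm_command:
  plan:
    - [[-0.0013,0.0015,0.0267,0,0,-0.0005,1],[-0.0013,0.0015,0.06,0,0,-0.0005,1],[-0.0013,0.0015,0.0867,0,0,-0.0005,1],[-0.0013,0.0015,0.096,0,0,-0.0005,1],[-0.0013,0.0015,0.1013,0,0,-0.0005,1],[-0.0013,0.0015,0.1013,0,0,-0.0005,1],[-0.0013,0.0015,0.1013,0,0,-0.0005,1]]

```text
time_s: 14.85
ee_pos: [0.5437, 0.0322, 0.1445]
eef_rot: [-3.142, 0.002, -3.141]
force: [-1.0, 0.7, -1.7]
grip_width: 0.0128
grip_force: 30.0
```

Run:
```python
from h import *
go([.5418,.0313,.131],np.pi)
```

```text
shift mm [ 1.9 -0.9 13.5] rot [-0.0001  0.0015  0.0011]
```

In the tool's units: 10 mm / 750 = 0.0133, 1.9 mm / 750 = 0.0025, 0.001 rad / 2.0944 = 0.0005.

arm_command:
  plan:
    - [[0.0025,-0.0011,0,0,0.0005,0,1],[0.0025,-0.0011,0.004,0,0.0005,0,1],[0.0025,-0.0011,0.0067,0,0.0005,0,1],[0.0025,-0.0011,0.008,0,0.0005,0,1],[0.0025,-0.0011,0.0093,0,0.0005,0,1],[0.0025,-0.0011,0.0107,0,0.0005,0,1],[0.0025,-0.0011,0.012,0,0.0005,0,1],[0.0025,-0.0011,0.0133,0,0.0005,0,1]]

```text
time_s: 15.65
ee_pos: [0.5413, 0.0315, 0.1333]
eef_rot: [-3.142, -0.001, -3.14]
force: [0.1, 0.4, -1.8]
grip_width: 0.0129
grip_force: 30.0
```

In the tool's units: 26 mm / 750 = 0.0347, 24 mm / 750 = 0.032.

arm_command:
  plan:
    - [[0,0,0.0027,0,0,0,1],[0,0,0.0053,0,0,0,1],[0,0,0.008,0,0,0,1],[0,0,0.012,0,0,0,1],[0,0,0.016,0,0,0,1],[0,0,0.02,0,0,0,1],[0,0,0.024,0,0,0,1],[0,0,0.028,0,0,0,1],[0,0,0.032,0,0,0,1],[0,0,0.0347,0,0,0,1],[0,0,0.0347,0,0,0,1]]

```text
time_s: 16.75
ee_pos: [0.5412, 0.0314, 0.107]
eef_rot: [-3.142, -0.001, -3.14]
force: [0.0, -0.3, -1.6]
grip_width: 0.0126
grip_force: 30.0
```

In the tool's units: 4.4 mm / 750 = 0.0059, 4 mm / 750 = 0.0053.

arm_command:
  plan:
    - [[0,0,0.0013,0,0,0,1],[0,0,0.0027,0,0,0,1],[0,0,0.004,0,0,0,1],[0,0,0.0047,0,0,0,1],[0,0,0.0053,0,0,0,1],[0,0,0.0059,0,0,0,1],[0,0,0.0059,0,0,0,1]]

```text
time_s: 17.45
ee_pos: [0.5413, 0.0315, 0.103]
eef_rot: [-3.142, -0.001, -3.14]
force: [0.3, -0.6, -1.8]
grip_width: 0.0124
grip_force: 30.0
```

In the tool's units: 1.2 mm / 750 = 0.0016, 0.9 mm / 750 = 0.0012.

arm_command:
  plan:
    - [[0,0,0.0007,0,0,0,1],[0,0,0.0012,0,0,0,1],[0,0,0.0016,0,0,0,1],[0,0,0.0016,0,0,0,1]]

```text
time_s: 17.85
ee_pos: [0.5414, 0.0315, 0.102]
eef_rot: [3.142, -0.001, -3.14]
force: [-2.2, -0.1, 4.6]
grip_width: 0.013
grip_force: 30.0
```

In the tool's units: -140 mm / 750 = -0.1867, -110 mm / 750 = -0.1467.

arm_command:
  plan:
    - [[0,0,0.0007,0,0,0,1],[0,0,0.0007,0,0,0,1],[0,0,0.0007,0,0,0,0.6],[0,0,0.0007,0,0,0,0.45],[0,0,0.0007,0,0,0,0.4],[0,0,0.0007,0,0,0,0.4],[0,0,-0.04,0,0,0,0.4],[0,0,-0.0933,0,0,0,0.4],[0,0,-0.1467,0,0,0,0.4],[0,0,-0.1867,0,0,0,0.4],[0,0,-0.1867,0,0,0,0.4],[0,0,-0.1867,0,0,0,0.4]]

```text
time_s: 19.05
ee_pos: [0.5414, 0.0315, 0.2416]
eef_rot: [-3.142, -0.001, -3.14]
force: [-0.4, 0.7, -0.5]
grip_width: 0.0281
grip_force: 0.0
```

Run:
```python
from h import *
W=cloud('top')[1]; v,u=np.mgrid[:384,:512]
for y0 in (.0763,.0313,-.0138):
    m=(abs(W[...,1]-y0)<.014)&(abs(W[...,0]-.54)<.09)&(W[...,2]>.13)&(W[...,2]<.15); P=W[m]
    print(y0,len(P),P.mean(0).round(4),'z front/rear',np.median(P[P[:,0]<.5][:,2]).round(4),np.median(P[P[:,0]>.58][:,2]).round(4))
print(ctrl.get_obs()['ee_pos'],ctrl.get_obs()['force'])
im,_=cams.camera('scene'); cv2.imwrite('pics/s4.png',im)
```

```text
0.0763 38 [0.4738 0.0766 0.1373] z front/rear 0.1379 nan
0.0313 0 [nan nan nan] z front/rear nan nan
-0.0138 302 [ 0.5348 -0.0135  0.1369] z front/rear 0.1376 0.1372
[0.54107909 0.0314755  0.24068789] [-0.15835441 -1.24335123 -1.02877069]
  return _methods._mean(a, axis=axis, dtype=dtype,
  ret = ret.dtype.type(ret / rcount)
<stdin>:5: RuntimeWarning: Mean of empty slice.
  ret = um.true_divide(
```

View pics/s4.png

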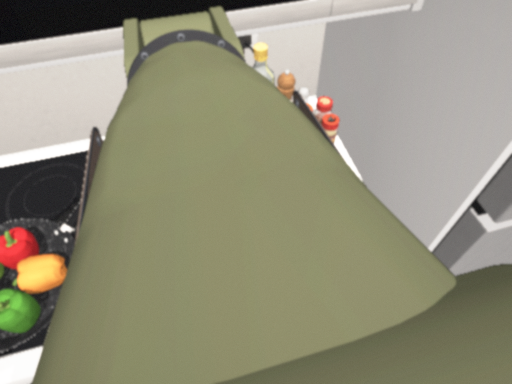

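The arm blocks this view, so I'll move it aside and look again.

In the tool's units: 310 mm / 750 = 0.4133, 150 mm / 750 = 0.2.

arm_command:
  plan:
    - [[0.0533,0.0533,-0.0067,0,0,0,0.4],[0.1067,0.1067,-0.0067,0,0,0,0.4],[0.1467,0.16,-0.0067,0,0,0,0.4],[0.2,0.2133,-0.0067,0,0,0,0.4],[0.2533,0.2667,-0.0067,0,0,0,0.4],[0.2933,0.32,-0.0067,0,0,0,0.4],[0.32,0.3733,-0.0067,0,0,0,0.4],[0.3467,0.4133,-0.0067,0,0,0,0.4],[0.3467,0.4133,-0.0067,0,0,0,0.4],[0.3467,0.4133,-0.0067,0,0,0,0.4]]

```text
time_s: 20.15
ee_pos: [0.2802, 0.3416, 0.2459]
eef_rot: [-3.14, -0.002, -3.138]
force: [0.1, -0.2, -1.0]
grip_width: 0.0282
grip_force: 0.0
```

Run:
```python
from h import *
im,W=cloud('top')
for y0 in (.0763,.0313,-.0138):
    m=(abs(W[...,1]-y0)<.014)&(abs(W[...,0]-.54)<.09)&(W[...,2]>.13)&(W[...,2]<.15); P=W[m]
    print(y0,len(P),P.mean(0).round(4),'z front/rear',np.median(P[P[:,0]<.5][:,2]).round(4),np.median(P[P[:,0]>.58][:,2]).round(4))
cv2.imwrite('pics/t5.png',im)
```

```text
0.0763 423 [0.5405 0.075  0.137 ] z front/rear 0.1374 0.1369
0.0313 570 [0.5409 0.0303 0.1374] z front/rear 0.1377 0.1373
-0.0138 727 [ 0.5425 -0.014   0.1375] z front/rear 0.1376 0.1375
```

View pics/t5.png

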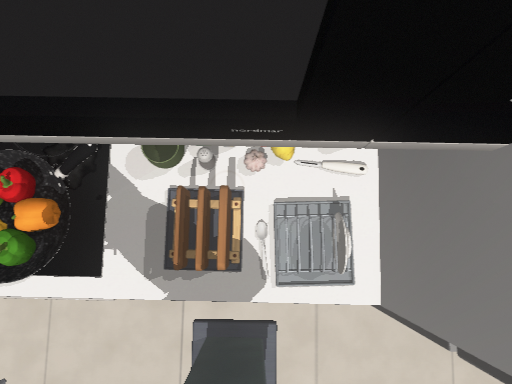

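All three boards stand upright in the stand at (180,228), (202,228) and (224,228). Their tops are level at 0.137–0.138, the drainer is empty of boards, and the other things are where they were.

```bash
python3 -c "
from station import ctrl
print(ctrl.hand_in())"
```

```text
the job is handed in; nothing more can be done
None
```

The job is handed in at about 20 s: the 9 mm board is in the narrow slot and the 13 mm board in the middle slot, both upright, fully home and eased in at about 6 N, with nothing else on the worktop moved.

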